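# Square a cast brew group up in the flange drill guide and shut the keeper

### The arm

A 7-joint arm with a two-finger parallel gripper is mounted at the origin on a cart in front of the work surface, level with it; the furniture and walls round the work are solid. World frame = base frame: x ahead of the robot, y to its left, z up, the work surface at z = 0. Lengths are in m, angles in rad, forces in N, time in s.
With the tool pointing down it reaches from about 0.425 to 0.875 m from the base axis. Payload 4.7 kg.
Tool frame: the origin (TCP) lies between the finger pads; the fingertips stand 25 mm ahead of it and the grasp point (between the pads) lies 6 mm ahead of it (manip.tips_ahead is the distance from the TCP to the fingertips, in m); z points along the fingers, y is the line along which they close (so a half turn about z gives the same grasp; the last joint's range is limited). The gripper opens to 85 mm and grips with 20 to 120 N. Pads are 22 mm wide; open, the fingers measure 114 mm over their backs; the gripper's body (76 mm by 85 mm) begins 54 mm behind the grasp point. The pads swing forward as they close: fully open they stand 13 mm farther back than shut.
Start: joints at [-1.291, 0.321, -0.07, 1.45, 0.023, 1.371, -0.057], TCP at [0.171, 0.627, 0.22] pointing down, gripper open.
Joint ranges: [-2.86, 2.86], [-0.3, 2.09], [-1.38, 1.24], [0.06, 2.45], [-1.56, 4.7], [0.09, 2.05], [-2.69, 2.69]. Speed limits (rad/s): [2.57, 2.57, 3.14, 3.14, 3.14, 3.14, 3.14].

### API

Orientations are given as a rotation vector (axis times angle).
In Python, from station import manip, camera, get_calibration, job_done, search_frame, cut_out, tip_of gives the robot as it stands.
- The arm moves only by the shell command python3 -m creep 'ROWS' [OPENING] [FORCE]. ROWS is JSON, a list of rows, each a list of 2 entries, a list of its own where there are three numbers: the shift along the tool's x, y, z in cm, then the turn about the tool's z in rad. In form: [[[x, y, z], twist], ...]. A call has 1 to 12 rows; each row shifts and turns the commanded pose from where the row before left it, along the tool's axes as they then stand; what a row does not reach is not made up. A row lasts 1/10 s, in which the tool goes at most 50 mm and 8.59 degrees, less where a joint would pass 70% of its speed; a pose out of reach is approached as far as the arm can. A call with a gripper value outside its range is refused whole. OPENING is the opening, from 0 (shut) to 1 (fully open), set as the call begins (- or left out, the last holds). The fingers move at their own pace and stop on an object; FORCE is the grip in N (left out, the last holds). Time passes only in rows, so rows that do not move let the fingers close. It gives the time, the measured TCP pose, the force, the opening and the grip force at its end, in the units of the state.
- manip.get_state(): the state, without advancing time (a new reading comes with each control period).
- camera(name): name is "side" or "top"; returns the picture (420x560x3 uint8, red, green, blue); there is no depth.
- get_calibration(name): a dict with "vertical_fov" (degrees; the focal length in pixels is half the picture's height over the tangent of half this angle, whatever the lens; pixels are square), "cx", "cy" (the principal point, pixels), "D" ([k1, k2, p1, p2, k3] as OpenCV has them; the pictures are not rectified), "R" (3x3) and "t" (3): a world point X has camera coordinates R X + t. Camera axes: x right, y down, z forward; pixel columns grow to the right and rows downward; lengths in m; the calibration is good to about 2 mm. A picture is of the moment at which its call begins. get_calibration takes no time and is no camera call.
- job_done(): hands the job in; it is judged then, once.
Trained networks look in the newest picture that a camera, given by its name, has taken for a name from the list of things; names that differ only in an ending like _2 or _b are one class to them, and where a whole thing is asked for, a point or a joint stands for the part that bears it (a point fixed in the world has none). Each returns a list of dicts, best first, with "p" (0 to 1); they miss things now and then, are a little off and sometimes report something else, mostly with a low value. They report only what shows in the picture. A call takes as long as a camera call.
- search_frame(camera, target): "box" ([centre column, centre row, width, height] in pixels, round what is visible of it).
- cut_out(camera, target): "mask" (420x560 bool, what is visible of it) and "box" ([centre column, centre row, width, height] in pixels, round what is visible of it).
- tip_of(camera, target): "xy" ([column, row] in pixels: a listed point, or the origin of a listed thing).
The state is a dict: "clock": time; "qpos": joint angles; "joint_velocities": joint speeds; "effort": joint torques, N m; "tcp_pos": TCP position; "orientation": TCP orientation; "contact_force": force on the tool from outside, world axes, zero at the start; "moment": the same for the moment, N m; "width": finger opening in m; "gripper_force": force on a finger pad.
Only numpy, scipy, OpenCV 4.12 (cv2) and the standard library are available. Lean on these libraries where they do the work, as an engineer would, in place of code of your own. Each camera call takes 0.05 s, during which the arm holds its last target. There are 200 camera calls.

### The job

Before its bolt holes are drilled, set the cast brew group that stands in front of the steel drill guide: push it round and along the table bit by bit, without lifting or tipping it, until its flat flange sits flush on the guide's fence with its right-hand edge up against the end stop. Then push the guide's swinging keeper arm round behind the flange as far as it goes. Leave the other parts where they stand.

Things in the scene. Friction and masses are not known exactly. Their poses are not given: they have to be found in the camera images.
- guide: flange drill guide, dark steel, fixed, 44 mm high: an upright fence plate 14 mm thick. Origin at table level in the corner where fence face and stop face meet. +x points out of the fence's back, away from the robot: the fence face is the plane x = 0, looks to -x and runs from y = -70 to +162 mm. Behind it: foot and ribs out to x = 58 mm, two short drill bushings
- end_stop (a point): middle of the end stop's face at table level, 8 mm in front of the fence; the end stop is a bright steel block on the fence face, 17 mm deep (guide x -17 to 0) with a rounded nose, 15 mm wide (y -15 to 0), 44 mm high, its stop face y = 0 looking left (+y); axes as the guide's
- flange_seat (a point): point on the fence face, 39 mm left of the stop face and 25.5 mm above the table, where the centre of the flange face comes when the flange is home; axes as the guide's
- keeper_pivot (a point): top middle of the keeper bar at the vertical screw on which it turns; in the guide's frame 24 mm in front of the fence face and 46 mm right (-y) of the stop face. Under it a pillar 24 mm across with a tongue 30 mm wide to the fence; the screw head reaches 41 mm above the table; axes as the guide's
- keeper (a joint): angle of the keeper, rad: 0 is shut (a fixed limit): the arm lies along the fence pointing left (guide +y), its fence-side face 18 mm in front of the fence, its last 16 mm behind the flange. It grows counterclockwise seen from above as it opens: at 1.57 the arm points away from the fence; limit 2.5. It stays where it is left and turns with 1 to 2 N at the arm's middle
- keeper_tip (a point): end of the keeper's arm, a bright steel bar 12 mm wide and 14 mm high, from 20 to 34 mm above the table, 62 mm from the pivot axis to its rounded end
- brew_group: cast brew group in front of the guide, 0.75 to 1 kg, 133x94x57 mm; a round bell, a neck, a flat upright flange. Origin on its underside, centre of mass 8 mm ahead; +x points out of the flange. Own frame, mm, from above: bell a circle of radius 42 about (-21, 1), 34 high; neck y -21 to 22, 42 high, ring on it to 57; flange x 51 to 66, y -43 to 35, 51 high. Slides at 3 to 8 N
- flange_face (a point): centre of the flat outer face of the brew group's flange, 66 mm ahead of the group's origin and 4 mm to the right of it, 25.5 mm above its underside; axes as the group's. Pushed sideways at the bell on the open table, the casting turns roughly about this face
- boiler_cap: bystander, to be left where it is: round black boiler cap with a threaded stud on top, 58 mm across, 44 mm high; origin in the middle of its underside
- knob: bystander, to be left where it is: black knob with a bright hexagon stub standing upright, 32 mm across, 39 mm high; origin in the middle of its underside
- tee_fitting: bystander, to be left where it is: brass tee fitting lying down, 48x65x26 mm; origin in the middle of its underside
- collar: bystander, to be left where it is: dark tapered valve collar with a bright nut standing upright, 31 mm across, 53 mm high; origin in the middle of its underside
- stem: bystander, to be left where it is: valve stem lying down, 14x84x13 mm; origin in the middle of its underside
- handle: bystander, to be left where it is: worn dark red handle lying on the brown board, 35x117x35 mm; origin in the middle of its underside

How it is judged:
By the outcome, as a careful person would: the job done as asked, in the order asked, and still so for the second after the job is handed in, with the robot touching nothing.
It also fails if it takes over 72 s, if anything falls off the work surface, if the arm or the gripper's body presses on something with over 40 N, if the wrist force passes 120 N, or if a joint passes its speed limit or range.

## Working session

There is one attempt and no reset: what is moved stays moved. The work goes in short steps, Python scripts to look and compute and a shell command to move; the robot and the scene stay as the last step left them, time stands still between calls to the robot, and variables do not carry over. Pictures are saved under pics/ and viewed, at most 10 in all, crops included, and the job is handed in when it is done.

```bash
mkdir -p pics; ls
cat > h.py <<'E'
import numpy as np, cv2
from station import manip, camera, get_calibration, job_done, search_frame, cut_out, tip_of
def K(n):
    c=get_calibration(n); f=210/np.tan(np.radians(c["vertical_fov"])/2)
    return np.array([[f,0,c["cx"]],[0,f,c["cy"]],[0,0,1.]]),np.array(c["D"],float),np.array(c["R"]),np.array(c["t"])
def ray(n,uv,z):
    k,D,R,t=K(n); p=cv2.undistortPoints(np.array([[uv]],float),k,D)[0,0]
    d=R.T@np.array([p[0],p[1],1]); o=-R.T@t
    return o+d*(z-o[2])/d[2]
def proj(n,X):
    k,D,R,t=K(n); return cv2.projectPoints(np.array(X,float).reshape(-1,3),cv2.Rodrigues(R)[0],t,k,D)[0][:,0]
def save(n,f):
    im=camera(n); cv2.imwrite("pics/"+f,cv2.cvtColor(im,cv2.COLOR_RGB2BGR)); return im
E
python3 - <<'E'
from h import *
np.set_printoptions(precision=4,suppress=True)
for n in("top","side"):
    save(n,n+"0.png"); k,D,R,t=K(n); print(n,k[0,0],-R.T@t,R[2])
    for tg,z in(("guide",0),("end_stop",0),("flange_seat",.0255),("keeper_pivot",.034),("keeper_tip",.034),("brew_group",0),("flange_face",.0255),("boiler_cap",0),("knob",0),("tee_fitting",0),("collar",0),("stem",0),("handle",0)):
        for r in tip_of(n,tg)[:2]: print(n,tg,round(r["p"],2),np.round(r["xy"],1),ray(n,r["xy"],z)[:2])
s=manip.get_state(); print(s, manip.tips_ahead)
E
```

```text
pics
top 436.10158666811213 [0.4479 0.0933 1.0059] [ 0.1394 -0.0084 -0.9902]
top guide 0.89 [274.5 179.5] [0.6418 0.0846]
top end_stop 0.69 [299.8 256.9] [0.461  0.0289]
top end_stop 0.65 [275.3 183.2] [0.633  0.0828]
top flange_seat 0.96 [259.5 178. ] [0.6408 0.1191]
top flange_seat 0.48 [310.6 214.1] [0.5564 0.0041]
top keeper_pivot 0.84 [297.3 193.3] [0.603  0.0338]
top keeper_tip 0.52 [308.1 217.4] [0.5481 0.0107]
top brew_group 0.76 [223.2 225.9] [0.5341 0.2043]
top flange_face 0.98 [231.1 197.9] [0.5954 0.1839]
top boiler_cap 0.91 [185.9 155.1] [0.7026 0.293 ]
top boiler_cap 0.34 [273.7 184.1] [0.6309 0.0866]
top knob 0.65 [299.8 255.5] [0.4642 0.0288]
top tee_fitting 0.77 [158.5 223.4] [0.5416 0.3533]
top collar 0.66 [169.6 256.4] [0.4658 0.3262]
top collar 0.43 [361.2 225.6] [ 0.5312 -0.1146]
top stem 0.67 [170.3 259.2] [0.4594 0.3244]
top handle 0.56 [375.9 185. ] [ 0.6262 -0.1529]
side 440.7126907249426 [0.6091 0.8827 0.4337] [-0.0237 -0.9065 -0.4216]
side guide 0.7 [258.9 230.8] [0.6284 0.0827]
side end_stop 0.64 [257.2 226.6] [0.632 0.064]
side flange_seat 0.56 [250.1 227
[... 202 characters left out ...]
.9 292.5] [0.709  0.2882]
side knob 0.47 [335.  215.1] [0.4618 0.0253]
side collar 0.73 [297.8 193.5] [ 0.5335 -0.0996]
side handle 0.68 [262.8 182.8] [ 0.6184 -0.1771]
{'clock': 1.4, 'qpos': array([-1.2909,  0.321 , -0.0701,  1.4505,  0.0226,  1.3708, -0.0569]), 'joint_velocities': array([ 0.0003,  0.0021, -0.0016, -0.0008, -0.    , -0.0004,  0.0015]), 'effort': array([ -0.0001, -49.3391,  -0.3815, -31.4574,   0.0133,   0.0015,
         0.    ]), 'tcp_pos': array([0.1708, 0.6272, 0.2197]), 'orientation': array([0.4162, 3.1138, 0.0001]), 'contact_force': array([ 0.4698, -0.4102, -0.319 ]), 'moment': array([-0.044 , -0.0394,  0.0228]), 'gripper_force': 0.0, 'width': 0.08562993686612407} 0.025
```

Run:
```python
import cv2
for n,b in(("top",(120,130,400,280)),("side",(180,150,380,420))):
    im=cv2.imread(f"pics/{n}0.png")[b[1]:b[3],b[0]:b[2]]
    s=min(800/im.shape[1],600/im.shape[0]); cv2.imwrite(f"pics/{n}0c.png",cv2.resize(im,None,fx=s,fy=s,interpolation=cv2.INTER_CUBIC)); print(s)
```

```text
2.857142857142857
2.2222222222222223
```

View pics/top0c.png

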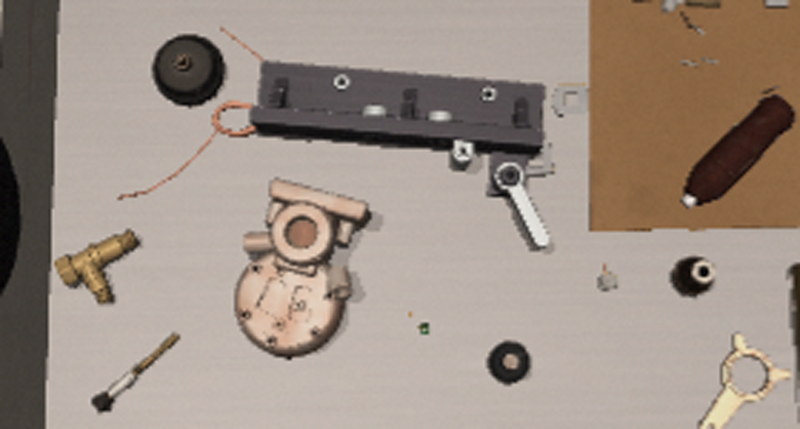

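View pics/side0.png

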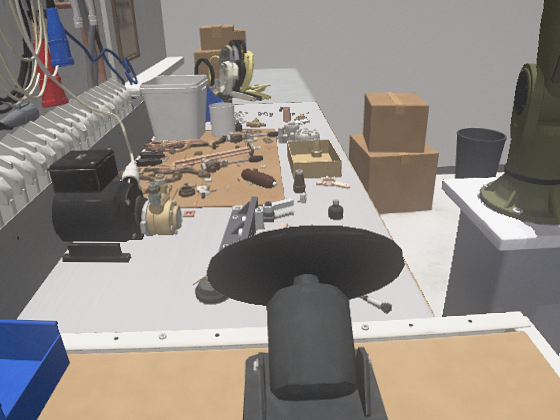

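The top crop shows the brew group at about (300,265), the guide fence running (250,115)–(545,150), the keeper open with its tip at (545,245), and the knob at (510,360). In the side view a black disc at the camera hides the group. I'll fit the poses using masks from the top camera.

```bash
cat >> h.py <<'E'
from scipy.optimize import minimize
def box(x0,x1,y0,y1,z0,z1): return np.array([[x,y,z] for x in(x0,x1) for y in(y0,y1) for z in(z0,z1)])/1000.
def cyl(cx,cy,r,z0,z1):
    a=np.linspace(0,2*np.pi,40,endpoint=False); return np.array([[cx+r*np.cos(b),cy+r*np.sin(b),z] for b in a for z in(z0,z1)])/1000.
BREW=[cyl(-21,1,42,0,34),box(0,51,-21,22,0,42),box(51,66,-43,35,0,51)]
GUIDE=[box(0,14,-70,162,0,44),box(0,58,-70,162,0,8)]
def sil(n,parts,p,S=4):
    m=np.zeros((420*S,560*S),np.uint8); c,s=np.cos(p[2]),np.sin(p[2]); R=np.array([[c,-s,0],[s,c,0],[0,0,1]])
    for P in parts:
        q=proj(n,P@R.T+[p[0],p[1],0]); q=cv2.convexHull(np.round((q+.5)*S).astype(np.int32)); cv2.fillConvexPoly(m,q,1)
    return m
def fit(n,parts,mask,p0):
    M=cv2.resize(mask.astype(np.float32),None,fx=4,fy=4,interpolation=cv2.INTER_CUBIC)>.5
    y,x=np.nonzero(M); a,b,c,d=max(0,y.min()-200),y.max()+200,max(0,x.min()-200),x.max()+200
    def cost(v):
        s=sil(n,parts,[v[0]/100,v[1]/100,v[2]/10])>0
        return 1-(s&M)[a:b,c:d].sum()/(s|M)[a:b,c:d].sum()
    v0=np.array([p0[0]*100,p0[1]*100,p0[2]*10])
    r=minimize(cost,v0,method="Nelder-Mead",options=dict(initial_simplex=[v0,v0+[.8,0,0],v0+[0,.8,0],v0+[0,0,.8]],maxiter=150,xatol=.005,fatol=1e-4))
    return np.array([r.x[0]/100,r.x[1]/100,r.x[2]/10]),r.fun
def loc(p,X): # world xy -> frame p
    d=np.array(X[:2])-p[:2]; c,s=np.cos(p[2]),np.sin(p[2]); return np.array([c*d[0]+s*d[1],-s*d[0]+c*d[1]])
def wor(p,x,y):
    c,s=np.cos(p[2]),np.sin(p[2]); return np.array([p[0]+c*x-s*y,p[1]+s*x+c*y])
def draw(n,im,parts,p,S=4):
    c,_=cv2.findContours(sil(n,parts,p),cv2.RETR_EXTERNAL,cv2.CHAIN_APPROX_NONE); return [k for k in c]
E
cat > look.py <<'E'
import sys
from h import *
np.set_printoptions(precision=4,suppress=True)
G=np.load("g.npy") if len(sys.argv)>3 or not sys.argv[1].startswith("init") else None
im=camera("top")
if G is None:
    r=cut_out("top","guide")[0]; G,e=fit("top",GUIDE,r["mask"],[.636,.08,-.12]); print("guide",G,e,r["p"]); np.save("g.npy",G)
r=[k for k in cut_out("top","brew_group") if k["p"]>.3]
p0=np.load("b.npy") if G is not None and not sys.argv[1].startswith("init") else np.array([.534,.2,-.27])
B,e=fit("top",BREW,r[0]["mask"],p0); np.save("b.npy",B)
print("brew",B,"iou err",e,"p",r[0]["p"])
print("in guide: flange R edge",loc(G,wor(B,.066,-.043))*1000,"L edge",loc(G,wor(B,.066,.035))*1000,"dyaw",np.degrees(B[2]-G[2]))
for t in tip_of("top","flange_face")[:1]: print("net flange face in guide",loc(G,ray("top",t["xy"],.0255))*1000,t["p"])
s=manip.get_state(); print("tcp",s["tcp_pos"],s["orientation"],"in brew",loc(B,s["tcp_pos"])*1000,"t",s["clock"],s["contact_force"])
b=[int(v) for v in sys.argv[2].split(",")] if len(sys.argv)>2 else [190,140,340,260]
S=4; I=cv2.resize(cv2.cvtColor(im,cv2.COLOR_RGB2BGR),None,fx=S,fy=S,interpolation=cv2.INTER_CUBIC)
for parts,p,col in((GUIDE,G,(0,255,0)),(BREW,B,(0,0,255))):
    for P in parts:
        c,_=cv2.findContours(sil("top",[P],p),cv2.RETR_EXTERNAL,cv2.CHAIN_APPROX_NONE); cv2.drawContours(I,c,-1,col,1)
cv2.imwrite("pics/"+sys.argv[1]+".png",I[b[1]*S:b[3]*S,b[0]*S:b[2]*S])
E
python3 look.py init0 180,145,340,265
```

```text
guide [ 0.6368  0.0769 -0.09  ] 0.15348574536175197 0.67
brew [ 0.5328  0.2008 -0.2193] iou err 0.11829264390618499 p 0.63
in guide: flange R edge [-54.7808  62.9285] L edge [-44.7181 140.2767] dyaw -7.412335383455048
net flange face in guide [-46.4324 103.5071] 0.85
tcp [0.1707 0.6272 0.2196] [0.4163 3.1139 0.0001] in brew [-446.143  337.41 ] t 1.6 [ 0.2652 -0.6278 -0.0236]
```

View pics/init0.png

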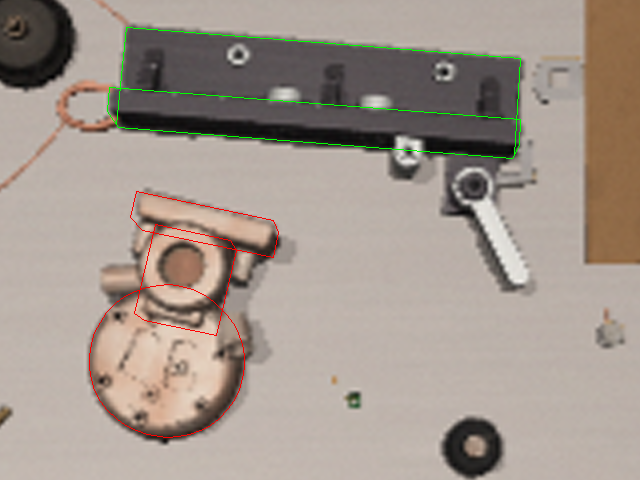

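View pics/top0.png

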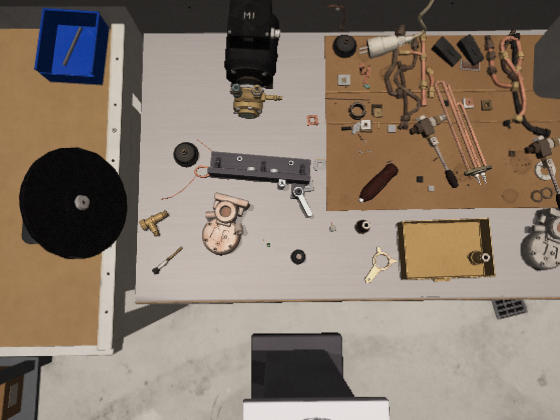

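The overlay matches both things well. The group sits at −12.6° yaw (guide −5.2°), with its flange about 50 mm from the fence and its right edge 63 mm left of the stop. The black disc (col<127) is clear of the work. Plan: use both fingertips as a two-point pusher on the left side (flange edge and bell), which squares it and shifts it right. Then push from behind.

```bash
cat > to.py <<'E'
# usage: to.py X Y Z(m) YAWY(deg: world angle of tool y) -> shifts in tool axes (cm) now, then twist
import sys
from h import *
from scipy.spatial.transform import Rotation as Ro
s=manip.get_state(); R=Ro.from_rotvec(s["orientation"]).as_matrix(); a=np.degrees(np.arctan2(R[1,1],R[0,1]))
print("tcp",np.round(s["tcp_pos"],4),"yawY",round(a,2),"w",round(s["width"],4),"t",round(s["clock"],2),"F",np.round(s["contact_force"],1))
if len(sys.argv)>4:
    X=np.array([float(v) for v in sys.argv[1:4]]); print("shift cm",np.round(R.T@(X-s["tcp_pos"])*100,2),"twist",round(np.radians((a-float(sys.argv[4])+180)%360-180),3))
E
python3 -m creep '[[[-3.97,-2.09,0],0],[[-3.97,-2.09,0],0],[[-3.97,-2.09,0],0],[[-3.97,-2.09,0],0],[[-3.97,-2.09,0],0],[[-3.97,-2.09,0],0],[[-3.97,-2.09,0],0],[[-3.97,-2.09,0],0],[[-3.97,-2.09,0],0],[[-3.97,-2.09,0],0],[[-3.97,-2.09,0],0],[[-3.97,-2.09,0],0]]' 0.76
python3 -m creep '[[[0,0,0],0.149],[[0,0,0],0.149],[[0,0,0],0.149],[[0,0,0],0.149],[[0,0,0],0.149],[[0,0,0],0.149],[[0,0,0],0.149],[[0,0,0],0.149],[[0,0,0],0.149],[[0,0,0],0.149],[[0,0,0],0]]'
python3 to.py .565 .2604 .12 -11
```

```text
clock: 2.8
tcp_pos: [0.5657, 0.2588, 0.2199]
orientation: [0.416, 3.113, 0.001]
contact_force: [0.9, 0.7, 0.1]
width: 0.065
gripper_force: 0.0
clock: 3.9
tcp_pos: [0.5645, 0.2602, 0.2197]
orientation: [2.417, 2.006, 0.0]
contact_force: [-0.7, 0.3, 0.7]
width: 0.0651
gripper_force: 0.0
tcp [0.5645 0.2602 0.2197] yawY -10.61 w 0.0651 t 3.9 F [-0.7  0.3  0.7]
shift cm [0.03 0.04 9.97] twist 0.007
```

```bash
python3 -m creep '[[[0,0,4],0],[[0,0,4],0],[[0,0,4],0],[[0,0,3],0],[[0,0,2],0],[[0,0,1.4],0],[[0,0,0],0]]' 
python3 -m creep '[[[-0.5,0.05,0],0],[[-0.5,0.05,0],0],[[-0.4,0.04,0],0],[[-0.4,0.04,0],0],[[-0.4,0.04,0],0],[[-0.4,0.04,0],0],[[-0.4,0.04,0],0],[[0,0,0],0]]'
python3 look.py a1 180,145,340,265
```

```text
clock: 4.6
tcp_pos: [0.5632, 0.2595, 0.0337]
orientation: [-2.415, -2.009, 0.006]
contact_force: [0.7, -0.6, -0.2]
width: 0.0648
gripper_force: 0.0
clock: 5.4
tcp_pos: [0.5621, 0.2291, 0.0357]
orientation: [2.418, 2.005, -0.0]
contact_force: [-0.4, -0.1, 0.3]
width: 0.0652
gripper_force: 0.0
brew [ 0.5331  0.1956 -0.2002] iou err 0.2531972789115646 p 0.81
in guide: flange R edge [-53.0548  58.9567] L edge [-44.4766 136.4835] dyaw -6.314014153097065
net flange face in guide [-50.4211  98.5824] 0.63
tcp [0.562  0.2303 0.0356] [-2.4168 -2.0069 -0.0003] in brew [21.4357 39.6982] t 5.55 [-0.6934 -0.0449  0.8573]
```

View pics/a1.png

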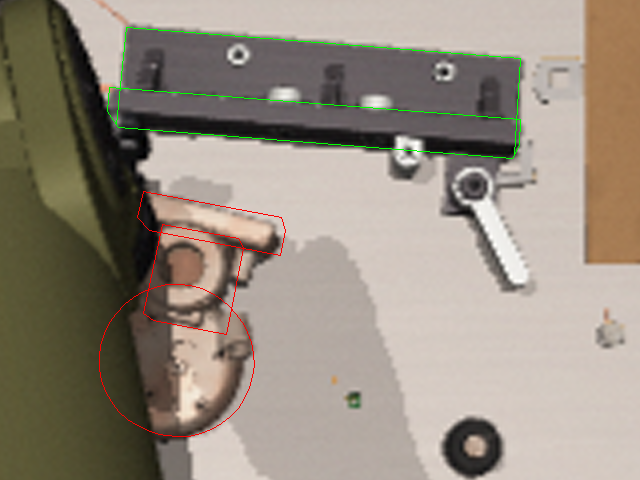

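The arm hides the left half of the group here. What shows, the ring hole at (185,265) and the bell marks at (180,367), has barely moved, so I'll check where the fingers really are from the side.

Run:
```python
from h import *
im=save("side","s1.png")
B=[.5328,.2008,-.2193]
for X in [(.523,.2376,.012),(.6008,.223,.012),(.562,.2303,.0356)]: print(proj("side",X),proj("top",X), loc(B,X))
I=cv2.cvtColor(im,cv2.COLOR_RGB2BGR)[150:350,200:420]; cv2.imwrite("pics/s1c.png",cv2.resize(I,None,fx=3,fy=3,interpolation=cv2.INTER_CUBIC))
```

```text
[[319.20580406 264.73193912]] [[207.96758216 230.49788548]] [-0.017571    0.03378668]
[[274.25012192 262.15271733]] [[214.64411409 196.64994922]] [0.06154187 0.03646147]
[[296.4221764  251.89439363]] [[209.87877286 212.24812263]] [0.02208304 0.03514583]
```

View pics/s1c.png

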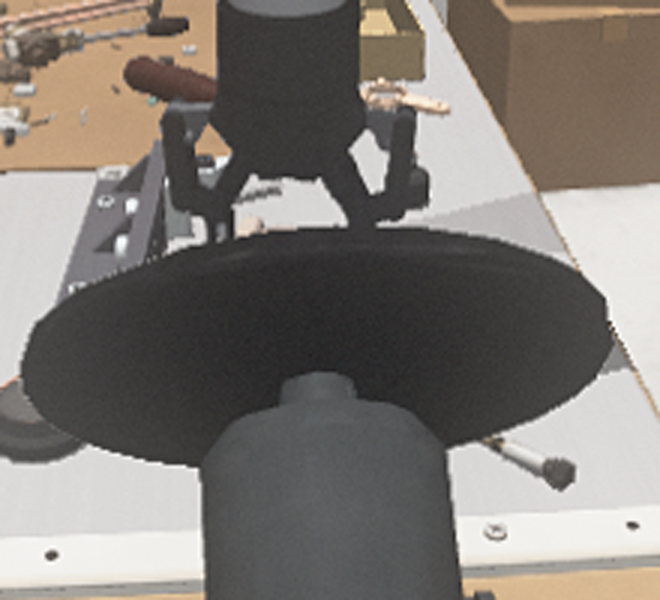

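```bash
python3 -m creep '[[[1.5,0,0],0],[[1.5,0,0],0],[[1,0,4],0],[[0,0,-4],0],[[4,0,-4],0],[[4,0,-4],0],[[4,0,-2],0],[[4,0,0],0],[[4,0,0],0]]' | head -2
python3 look.py a2 180,145,340,265; python3 to.py
```

```text
clock: 6.5
tcp_pos: [0.601, 0.4384, 0.1285]
brew [ 0.5312  0.2015 -0.2132] iou err 0.11464606653003306 p 0.65
in guide: flange R edge [-56.1354  63.8331] L edge [-46.5482 141.2417] dyaw -7.0602437496140755
net flange face in guide [-57.66    97.0086] 0.58
tcp [0.6008 0.4374 0.1284] [ 2.4083  1.9922 -0.0579] in brew [ 18.1056 245.2949] t 6.65 [-25.1939 -44.0071  32.247 ]
tcp [0.6008 0.4374 0.1284] yawY -10.82 w 0.0652 t 6.65 F [-25.2 -44.   32.2]
```

```bash
python3 -m creep '[[[-2,0,0],0],[[-3,0,0],0],[[-2,0,0],0],[[0,0,0],0]]'; python3 to.py
python3 - <<'E'
from h import *
im=save("top","a3.png");
E
```

```text
clock: 7.05
tcp_pos: [0.592, 0.3861, 0.1267]
orientation: [2.419, 2.003, -0.001]
contact_force: [0.9, -0.9, 0.5]
width: 0.0653
gripper_force: 0.0
tcp [0.592  0.3861 0.1267] yawY -10.75 w 0.0653 t 7.05 F [ 0.9 -0.9  0.5]
```

View pics/a3.png

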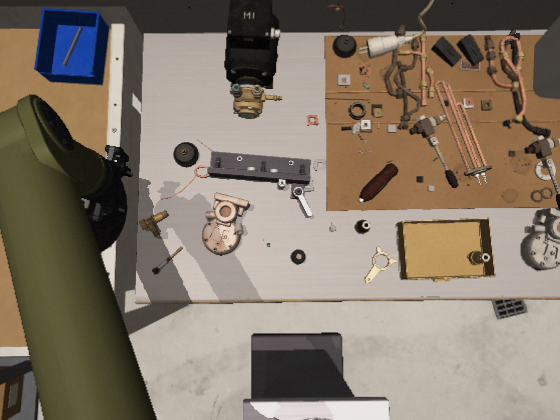

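```bash
python3 - <<'E'
import cv2,numpy as np
i=cv2.imread("pics/init0.png");
for n in("a1","a2"):
    a=cv2.imread(f"pics/{n}.png")
    for y0,y1,x0,x1 in((242,292,162,212),(345,400,165,215)):
        r=cv2.matchTemplate(a,i[y0:y1,x0:x1],cv2.TM_CCOEFF_NORMED); _,m,_,l=cv2.minMaxLoc(r); print(n,"shift px/4",l[0]-x0,l[1]-y0,round(m,2))
E
python3 to.py .565 .2604 .12 -11
```

```text
a1 shift px/4 1 0 0.76
a1 shift px/4 0 0 0.64
a2 shift px/4 -1 3 0.86
a2 shift px/4 0 0 1.0
tcp [0.5916 0.3886 0.1266] yawY -10.63 w 0.0652 t 7.1 F [ 0.3 -0.   0.4]
shift cm [-13.09  -0.25   0.65] twist 0.006
```

```bash
python3 -m creep '[[[-4,-0.05,0],0],[[-4,-0.1,0],0],[[-3,-0.1,0],0],[[-2,0,0],0],[[0,0,2],0],[[0,0,2.5],0],[[0,0,2.5],0],[[0,0,2],0],[[0,0,1],0],[[0,0,0],0]]'
python3 -m creep '[[[0,0,0.2],0],[[0,0,0.2],0],[[0,0,0],0]]'|head -4
python3 -m creep '[[[-0.5,0.05,0],0],[[-0.5,0.05,0],0],[[-0.5,0.05,0],0]]'|head -4
python3 -m creep '[[[-0.3,0.03,0],0],[[-0.3,0.03,0],0]]'|head -4
python3 -m creep '[[[-0.3,0.03,0],0],[[-0.3,0.03,0],0]]'|head -4
```

```text
clock: 8.1
tcp_pos: [0.5642, 0.2622, 0.0247]
orientation: [-2.414, -2.009, 0.004]
contact_force: [1.4, 0.2, -0.4]
width: 0.0646
gripper_force: 0.0
clock: 8.4
tcp_pos: [0.5657, 0.2611, 0.0231]
orientation: [2.417, 2.007, 0.002]
contact_force: [0.5, -0.0, 0.0]
clock: 8.7
tcp_pos: [0.5641, 0.2449, 0.0227]
orientation: [2.418, 2.006, 0.001]
contact_force: [0.2, -0.6, -0.9]
clock: 8.9
tcp_pos: [0.5634, 0.2392, 0.0225]
orientation: [-2.418, -2.006, -0.0]
contact_force: [0.7, 0.6, 0.5]
clock: 9.1
tcp_pos: [0.5635, 0.2342, 0.0226]
orientation: [2.416, 2.007, 0.003]
contact_force: [1.9, 2.3, -1.0]
```

```bash
python3 -m creep '[[[-0.3,0.03,0],0],[[-0.3,0.03,0],0],[[-0.3,0.03,0],0]]'|head -4
python3 -m creep '[[[-0.3,0.03,0],0],[[-0.3,0.03,0],0],[[-0.3,0.03,0],0]]'|head -4
python3 look.py a4 180,145,340,265
python3 - <<'E'
import cv2,numpy as np
i=cv2.imread("pics/init0.png");a=cv2.imread("pics/a4.png")
for y0,y1,x0,x1 in((242,292,162,212),(345,400,165,215)):
        r=cv2.matchTemplate(a,i[y0:y1,x0:x1],cv2.TM_CCOEFF_NORMED); _,m,_,l=cv2.minMaxLoc(r); print("shift px/4",l[0]-x0,l[1]-y0,round(m,2))
E
```

```text
clock: 9.4
tcp_pos: [0.5624, 0.2246, 0.0226]
orientation: [2.417, 2.007, 0.001]
contact_force: [0.8, 1.7, 1.2]
clock: 9.7
tcp_pos: [0.561, 0.2152, 0.0222]
orientation: [-2.417, -2.007, 0.001]
contact_force: [0.9, 1.0, 0.4]
brew [ 0.5266  0.1877 -0.4642] iou err 0.47360291088837014 p 0.91
in guide: flange R edge [-73.9212  36.3354] L edge [-45.4059 108.9362] dyaw -21.44330576875713
net flange face in guide [-56.1386  77.7972] 0.83
tcp [0.5609 0.2149 0.0221] [-2.4177 -2.0058  0.002 ] in brew [18.4469 39.6069] t 9.85 [-0.6321  0.7195  0.0216]
shift px/4 24 9 0.66
shift px/4 329 -218 0.64
```

View pics/a4.png

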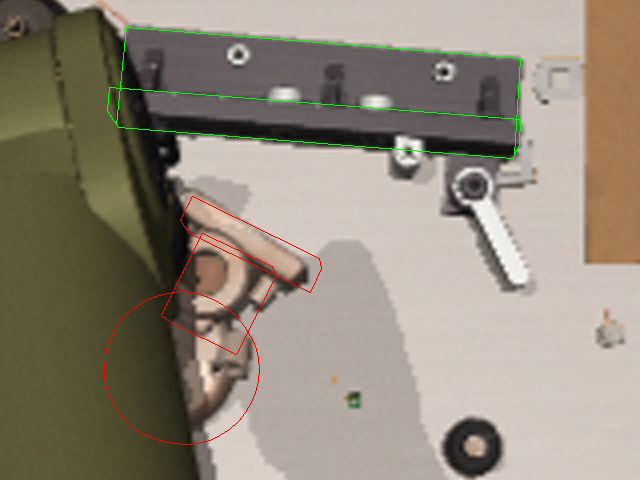

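The group turned clockwise: the front finger caught only the flange, and the rear one passed over the 34 mm bell. So the tips are higher than I assumed. I'll back off and feel for the table to find the true tip height.

```bash
python3 -m creep '[[[1.5,0,0],0],[[2,0,0],0],[[1,0,0],0],[[0,0,0],0]]'|head -4
python3 -m creep '[[[0,0,0.4],0],[[0,0,0.4],0],[[0,0,0],0]]'|head -4
python3 -m creep '[[[0,0,0.4],0],[[0,0,0.4],0],[[0,0,0],0]]'|head -4
python3 -m creep '[[[0,0,0.4],0],[[0,0,0],0]]'|head -4
```

```text
clock: 10.25
tcp_pos: [0.5692, 0.2638, 0.0221]
orientation: [-2.412, -2.012, -0.001]
contact_force: [0.3, 0.7, -0.6]
clock: 10.55
tcp_pos: [0.569, 0.2586, 0.0134]
orientation: [2.418, 2.005, -0.003]
contact_force: [0.4, -0.0, 0.6]
clock: 10.85
tcp_pos: [0.5691, 0.2594, 0.0056]
orientation: [-2.417, -2.006, 0.002]
contact_force: [0.2, 0.2, 0.1]
clock: 11.05
tcp_pos: [0.5693, 0.2597, 0.0018]
orientation: [-2.417, -2.007, 0.001]
contact_force: [-0.6, 0.1, 0.1]
```

```bash
python3 -m creep '[[[0,0,0.4],0],[[0,0,0],0]]'|head -4
python3 -m creep '[[[0,0,0.4],0],[[0,0,0],0]]'|head -4
python3 -m creep '[[[0,0,0.3],0],[[0,0,0],0]]'|head -4
python3 -c "
from h import *
save('side','s2.png')"
python3 - <<'E'
import cv2
I=cv2.imread("pics/s2.png")[150:350,200:420]; cv2.imwrite("pics/s2c.png",cv2.resize(I,None,fx=3,fy=3,interpolation=cv2.INTER_CUBIC))
E
```

```text
clock: 11.25
tcp_pos: [0.5692, 0.2597, -0.0022]
orientation: [-2.417, -2.007, 0.001]
contact_force: [-0.2, 0.1, -0.3]
clock: 11.45
tcp_pos: [0.5692, 0.2597, -0.0062]
orientation: [-2.417, -2.007, 0.001]
contact_force: [-0.5, 0.6, -0.4]
clock: 11.65
tcp_pos: [0.5693, 0.2598, -0.0091]
orientation: [-2.417, -2.007, 0.001]
contact_force: [-0.8, 0.2, 0.5]
```

```bash
for i in 1; do
python3 -m creep '[[[0,0,0.3],0],[[0,0,0],0]]'|head -4
python3 -m creep '[[[0,0,0.3],0],[[0,0,0],0]]'|head -4
python3 -m creep '[[[0,0,0.3],0],[[0,0,0],0]]'|head -4; done
```

```text
clock: 11.9
tcp_pos: [0.5694, 0.2598, -0.012]
orientation: [-2.417, -2.007, 0.001]
contact_force: [0.4, 0.2, 0.4]
clock: 12.1
tcp_pos: [0.5693, 0.2597, -0.0151]
orientation: [-2.417, -2.007, 0.001]
contact_force: [0.3, -0.1, -0.9]
clock: 12.3
tcp_pos: [0.5698, 0.2599, -0.0177]
orientation: [2.417, 2.007, 0.001]
contact_force: [-0.1, 0.0, 0.3]
```

View pics/s2c.png

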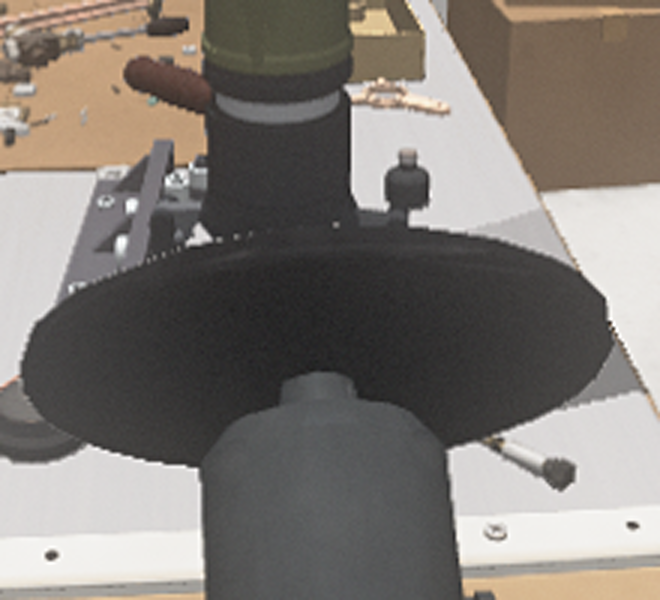

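```bash
for i in 1; do
python3 -m creep '[[[0,0,0.25],0],[[0,0,0],0]]'|sed -n 2,4p
python3 -m creep '[[[0,0,0.25],0],[[0,0,0],0]]'|sed -n 2,4p
python3 -m creep '[[[0,0,0.25],0],[[0,0,0],0]]'|sed -n 2,4p
python3 -m creep '[[[0,0,0.25],0],[[0,0,0],0]]'|sed -n 2,4p; done
```

```text
tcp_pos: [0.5699, 0.2599, -0.0179]
orientation: [-2.417, -2.006, -0.0]
contact_force: [-4.5, -1.9, 14.4]
tcp_pos: [0.5699, 0.26, -0.018]
orientation: [-2.416, -2.005, -0.0]
contact_force: [-10.8, -5.1, 29.1]
tcp_pos: [0.57, 0.26, -0.0181]
orientation: [-2.415, -2.005, -0.0]
contact_force: [-17.5, -7.4, 44.5]
tcp_pos: [0.57, 0.26, -0.0182]
orientation: [-2.415, -2.004, -0.0]
contact_force: [-23.4, -9.5, 59.4]
```

```bash
python3 -m creep '[[[0,0,-0.6],0],[[0,0,-0.6],0],[[0,0,-0.6],0],[[0,0,0],0]]'|sed -n 2,4p
python3 -m creep '[[[0,-1,0],0],[[0,-0.9,0],0],[[0,0,0],0]]'|sed -n 2,4p
python3 -m creep '[[[-0.5,0.05,0],0],[[-0.5,0.05,0],0]]'|sed -n 2,4p
python3 -m creep '[[[-0.5,0.05,0],0],[[-0.5,0.05,0],0]]'|sed -n 2,4p
python3 -m creep '[[[-0.5,0.05,0],0],[[-0.5,0.05,0],0]]'|sed -n 2,4p
python3 -m creep '[[[-0.5,0.05,0],0],[[-0.5,0.05,0],0]]'|sed -n 2,4p
```

```text
tcp_pos: [0.5699, 0.26, -0.0094]
orientation: [2.417, 2.007, 0.001]
contact_force: [-0.3, 0.1, -0.2]
tcp_pos: [0.5484, 0.264, -0.0107]
orientation: [-2.414, -2.008, 0.004]
contact_force: [-0.5, -1.3, -0.2]
tcp_pos: [0.5499, 0.2537, -0.0097]
orientation: [-2.417, -2.006, -0.001]
contact_force: [-1.3, 3.2, -0.1]
tcp_pos: [0.5487, 0.2438, -0.0097]
orientation: [-2.416, -2.006, -0.0]
contact_force: [-1.8, 3.7, -0.6]
tcp_pos: [0.548, 0.2331, -0.0097]
orientation: [-2.417, -2.006, 0.0]
contact_force: [-2.5, 2.9, -0.3]
tcp_pos: [0.5472, 0.2227, -0.0097]
orientation: [-2.417, -2.006, 0.001]
contact_force: [-2.4, 4.1, 0.5]
```

```bash
python3 - <<'E'
s=open('h.py').read()
s=s.replace("def fit(n,parts,mask,p0):","""def valid(im):
    c=im.astype(int); ol=((c[:,:,1]-c[:,:,2]>18)&(c[:,:,1]>=c[:,:,0]-4)&(c.max(2)<140)).astype(np.uint8)
    ol=cv2.morphologyEx(ol,cv2.MORPH_OPEN,np.ones((7,7),np.uint8)); k,l,st,_=cv2.connectedComponentsWithStats(ol)
    v=np.ones(ol.shape,bool)
    for i in range(1,k):
        if st[i,4]>1500:
            for r in range(420):
                q=np.nonzero(l[r]==i)[0]
                if len(q): v[r,:q.max()+6]=0
    return v
def fit(n,parts,mask,p0,V=None):""").replace("    y,x=np.nonzero(M);","    V=np.ones(mask.shape,bool) if V is None else V\n    V=np.repeat(np.repeat(V,4,0),4,1); M&=V\n    y,x=np.nonzero(M);").replace("p[2]","p[2]").replace("v[2]/10])>0","v[2]/10])>0; s=s&V")
open('h.py','w').write(s)
t=open('look.py').read()
t=t.replace('B,e=fit("top",BREW,r[0]["mask"],p0)','V=valid(im); print("hidden",(~V).sum()); B,e=min((fit("top",BREW,r[0]["mask"],p0+np.array([0,0,d]),V) for d in(-.15,0,.15)),key=lambda q:q[1])')
t=t.replace('cv2.imwrite("pics','I[np.repeat(np.repeat(~V,S,0),S,1)]//=2\ncv2.imwrite("pics')
open('look.py','w').write(t)
np=__import__("numpy"); np.save("b.npy",np.array([.53,.18,-.25]))
E
python3 look.py b1 180,145,340,265
```

```text
hidden 0
brew [ 0.5419  0.1697 -0.2798] iou err 0.15838429353073702 p 0.92
in guide: flange R edge [-46.1548  29.2865] L edge [-31.4328 105.8846] dyaw -10.879465790196287
net flange face in guide [-43.2586  66.397 ] 0.77
tcp [ 0.5478  0.2219 -0.0097] [ 2.417   2.0051 -0.0007] in brew [-8.6669 51.7492] t 14.75 [-1.1849  0.6002 -0.4577]
```

View pics/b1.png

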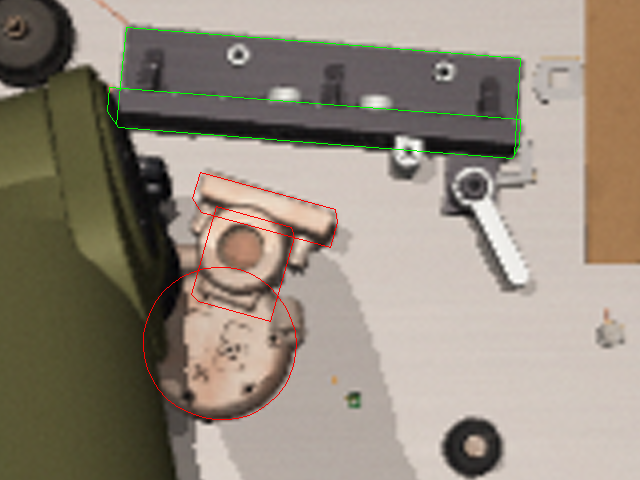

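The red outline now matches the visible part: the group is 11° clockwise of the guide, with the flange's left corner at (200,175) and its right at (337,212). I shift the fingers forward 17 mm so the front one meets the flange edge, then keep pushing right.

```bash
python3 -m creep '[[[0.3,0,0],0],[[0,0.9,0],0],[[0,0.8,0],0],[[-0.3,0,0],0]]'|sed -n 2,4p
python3 -m creep '[[[-0.5,0.05,0],0],[[-0.5,0.05,0],0],[[-0.5,0.05,0],0],[[-0.4,0.04,0],0]]'|sed -n 2,4p
python3 -m creep '[[[-0.4,0.04,0],0],[[-0.4,0.04,0],0],[[0,0,0],0]]'|sed -n 2,4p
python3 look.py b2 180,145,340,265
python3 -c "
from h import *
im=camera('top'); print(im[200:230:8,185:200:5].tolist())"
```

```text
tcp_pos: [0.566, 0.2211, -0.0093]
orientation: [2.418, 2.006, 0.004]
contact_force: [-1.1, 2.9, 0.0]
tcp_pos: [0.5622, 0.2008, -0.0095]
orientation: [-2.417, -2.006, 0.0]
contact_force: [-2.0, 3.3, 1.4]
tcp_pos: [0.5623, 0.1919, -0.0095]
orientation: [2.417, 2.005, 0.0]
contact_force: [0.1, 2.2, 0.1]
hidden 41961
brew [ 0.5484  0.1403 -0.0418] iou err 0.1993370394668692 p 0.75
in guide: flange R edge [-25.6717  15.4929] L edge [-29.428   93.4024] dyaw 2.760288147206385
net flange face in guide [-33.7538  48.4983] 0.82
tcp [ 0.5622  0.1919 -0.0097] [ 2.4167  2.0054 -0.001 ] in brew [11.5634 52.14  ] t 16.0 [0.0878 0.5795 0.7188]
[[[77, 75, 46], [84, 81, 49], [86, 84, 52]], [[77, 73, 45], [84, 81, 50], [86, 83, 50]], [[77, 74, 44], [85, 81, 51], [88, 85, 52]], [[77, 73, 45], [84, 81, 49], [86, 85, 51]]]
```

```bash
python3 -m creep '[[[-0.4,0.04,0],0],[[-0.3,0.03,0],0],[[-0.3,0.03,0],0],[[0,0,0],0]]'|sed -n 2,4p
python3 -m creep '[[[1.5,0,0],0],[[1.5,0,0],0],[[0,0,-4],0],[[2,0,-4],0],[[4,0,-2],0],[[4,0,0],0],[[3,0,0],0],[[0,0,0],0]]'|sed -n 2,4p
python3 look.py b3 180,145,340,265
```

```text
tcp_pos: [0.5609, 0.1825, -0.0098]
orientation: [2.418, 2.006, -0.001]
contact_force: [-0.0, 2.5, 0.1]
tcp_pos: [0.5887, 0.3486, 0.0898]
orientation: [-2.406, -2.016, -0.003]
contact_force: [-0.8, 0.3, -0.0]
hidden 12676
brew [ 0.546   0.135  -0.0765] iou err 0.12401115289845677 p 0.81
in guide: flange R edge [-29.0795   7.6007] L edge [-30.1322  85.5936] dyaw 0.7732817226926131
tcp [0.5903 0.3401 0.0897] [ 2.4159  2.0066 -0.0024] in brew [ 28.5234 207.8851] t 17.4 [ 0.4589 -0.2967  0.0959]
```

```bash
python3 -c "
from h import *
print(manip.get_state()['qpos'])"; python3 to.py .456 .1434 .06 84.84; python3 to.py .456 .1434 .06 -95.16
```

```text
[-0.85683955  0.48967012  0.39535042  1.52751701 -0.19694065  1.1654092
 -0.60975741]
tcp [0.5903 0.3401 0.0897] yawY -10.57 w 0.0646 t 17.4 F [ 0.5 -0.3  0.1]
shift cm [-21.79  -9.59   3.01] twist -1.665
tcp [0.5903 0.3401 0.0897] yawY -10.57 w 0.0646 t 17.4 F [ 0.5 -0.3  0.1]
shift cm [-21.79  -9.59   3.01] twist 1.476
```

```bash
python3 -m creep '[[[-3.6,-1.6,0],0],[[-3.6,-1.6,0],0],[[-3.6,-1.6,0],0],[[-3.6,-1.6,0],0],[[-3.6,-1.6,0],0],[[-3.8,-1.6,0],0]]' 0.6|sed -n 2,4p
python3 -m creep '[[[0,0,0],-0.1388],[[0,0,0],-0.1388],[[0,0,0],-0.1388],[[0,0,0],-0.1388],[[0,0,0],-0.1388],[[0,0,0],-0.1388],[[0,0,0],-0.1388],[[0,0,0],-0.1388],[[0,0,0],-0.1388],[[0,0,0],-0.1388],[[0,0,0],-0.1388],[[0,0,0],-0.1388]]'|sed -n 2,4p
python3 -m creep '[[[0,0,0],0]]' |tail -2; python3 to.py .456 .1434 -.006 84.84
```

```text
tcp_pos: [0.4548, 0.1411, 0.0901]
orientation: [-2.419, -2.004, 0.0]
contact_force: [0.6, -0.5, 1.1]
tcp_pos: [0.4558, 0.1421, 0.0903]
orientation: [-0.137, -3.138, 0.0]
contact_force: [0.3, 0.7, 0.1]
width: 0.0513
gripper_force: 0.0
tcp [0.4558 0.1422 0.0903] yawY 84.71 w 0.0513 t 19.3 F [0.1 0.2 1. ]
shift cm [-0.01  0.12  9.63] twist -0.002
```

```bash
python3 -m creep '[[[0,0.1,3],0],[[0,0,3],0],[[0,0,2],0],[[0,0,1],0],[[0,0,0.5],0],[[0,0,0],0]]'|sed -n 2,4p
python3 -m creep '[[[-1,0,0],0],[[-0.7,0,0],0],[[-0.5,0,0],0],[[0,0,0],0]]'|sed -n 2,4p
python3 -m creep '[[[-0.4,0,0],0],[[-0.4,0,0],0],[[-0.4,0,0],0]]'|sed -n 2,4p
python3 -m creep '[[[-0.4,0,0],0],[[-0.4,0,0],0],[[0,0,0],0]]'|sed -n 2,4p
python3 look.py c1 180,145,340,265
```

```text
tcp_pos: [0.4562, 0.1444, -0.0046]
orientation: [-0.144, -3.138, 0.0]
contact_force: [0.1, 0.7, 0.4]
tcp_pos: [0.4795, 0.1427, -0.0041]
orientation: [0.143, 3.137, 0.001]
contact_force: [0.5, -0.1, -0.5]
tcp_pos: [0.4874, 0.1412, -0.0053]
orientation: [-0.141, -3.132, 0.002]
contact_force: [-6.7, -0.7, 4.8]
tcp_pos: [0.4967, 0.141, -0.0051]
orientation: [-0.141, -3.135, 0.001]
contact_force: [-4.3, 1.4, 1.5]
hidden 0
brew [0.5625 0.1278 0.0579] iou err 0.7439570885388376 p 0.81
in guide: flange R edge [-6.8859 11.2493] L edge [-18.3774  88.3981] dyaw 8.47207336838728
net flange face in guide [-16.0521  47.4731] 0.7
tcp [ 0.4967  0.141  -0.0051] [-0.1411 -3.1362  0.0005] in brew [-64.9276  16.9737] t 21.05 [-3.8607  0.231   1.9004]
```

```bash
python3 -m creep '[[[-0.4,0,0],0],[[-0.4,0,0],0],[[0,0,0],0]]'|sed -n 2,4p
python3 -m creep '[[[-0.3,0,0],0],[[0,0,0],0]]'|sed -n 2,4p
python3 -m creep '[[[-0.2,0,0],0],[[0,0,0],0]]'|sed -n 2,4p
python3 -m creep '[[[-0.2,0,0],0],[[0,0,0],0]]'|sed -n 2,4p
```

```text
tcp_pos: [0.5063, 0.1402, -0.0047]
orientation: [0.142, 3.138, 0.0]
contact_force: [-2.6, 0.3, -0.1]
tcp_pos: [0.5092, 0.1399, -0.0047]
orientation: [0.142, 3.138, -0.0]
contact_force: [-3.8, 1.0, -0.5]
tcp_pos: [0.5097, 0.14, -0.005]
orientation: [-0.141, -3.136, 0.0]
contact_force: [-6.8, 1.1, 0.3]
tcp_pos: [0.5098, 0.1401, -0.0052]
orientation: [-0.141, -3.132, 0.0]
contact_force: [-10.4, 1.5, 4.8]
```

```bash
python3 -m creep '[[[-0.3,0,0],0],[[-0.2,0,0],0],[[0,0,0],0],[[0,0,0],0]]'|sed -n 2,4p
python3 -m creep '[[[1.5,0,0],0],[[2,0,0],0],[[0,0,-3],0],[[0,0,-4],0],[[0,0,-3],0]]'|sed -n 2,4p
python3 -m creep '[[[0,0,0],0.149],[[0,0,0],0.149],[[0,0,0],0.149],[[0,0,0],0.149],[[0,0,0],0.149],[[0,0,0],0.149],[[0,0,0],0.149],[[0,0,0],0.149],[[0,0,0],0.149],[[0,0,0],0.149],[[0,0,0],0.149],[[0,0,0],0.03]]' 0.76|sed -n 2,4p
python3 to.py .595 .33 .10 -10.96
```

```text
tcp_pos: [0.5101, 0.14, -0.0056]
orientation: [-0.14, -3.123, 0.001]
contact_force: [-21.6, 0.5, 14.8]
tcp_pos: [0.4855, 0.1424, 0.0982]
orientation: [0.142, 3.133, 0.003]
contact_force: [1.3, 0.2, -0.4]
tcp_pos: [0.4848, 0.1423, 0.0961]
orientation: [2.421, 1.999, 0.006]
contact_force: [0.5, -0.8, -0.4]
tcp [0.4848 0.1423 0.0961] yawY -10.93 w 0.0651 t 24.05 F [ 0.5 -0.8 -0.4]
shift cm [20.51  7.26 -0.33] twist 0.001
```

```bash
python3 -m creep '[[[4.1,1.5,0],0],[[4.1,1.5,0],0],[[4.1,1.5,0],0],[[4.1,1.4,0],0],[[4.1,1.4,0],0],[[0,0,0],0]]'|sed -n 2,4p
python3 look.py c2 180,145,340,265; python3 to.py .5951 .1971 -.002 -10.96
```

```text
tcp_pos: [0.5943, 0.3374, 0.0942]
orientation: [-2.41, -2.014, -0.006]
contact_force: [-0.6, 0.9, 0.3]
hidden 0
tcp [0.5937 0.3307 0.0947] yawY -10.59 w 0.0648 t 24.75 F [-1.2 -0.9  0.6]
shift cm [-13.1    2.58   9.68] twist 0.007Traceback (most recent call last):
  File "look.py", line 10, in <module>
    V=valid(im); print("hidden",(~V).sum()); B,e=min((fit("top",BREW,r[0]["mask"],p0+np.array([0,0,d]),V) for d in(-.15,0,.15)),key=lambda q:q[1]); np.save("b.npy",B)
                                                 ~~~^^^^^^^^^^^^^^^^^^^^^^^^^^^^^^^^^^^^^^^^^^^^^^^^^^^^^^^^^^^^^^^^^^^^^^^^^^^^^^^^^^^^^^^^^^^^^^
  File "look.py", line 10, in <genexpr>
    V=valid(im); print("hidden",(~V).sum()); B,e=min((fit("top",BREW,r[0]["mask"],p0+np.array([0,0,d]),V) for d in(-.15,0,.15)),key=lambda q:q[1]); np.save("b.npy",B)
                                                                     ~^^^
IndexError: list index out of range
```

```bash
sed -i 's/k\["p"\]>.3\]/k["p"]>.02]; print([(round(k["p"],2),[int(v) for v in k["box"]]) for k in r])/' look.py
python3 - <<'E'
import numpy as np; np.save("b.npy",np.array([.5756,.1326,-.09]))
E
python3 look.py c2 180,145,340,265
python3 - <<'E'
from h import *
camera("side"); G=np.load("g.npy")
for n in("top","side"):
  for t in("flange_face","brew_group"):
    for r in tip_of(n,t)[:2]: print(n,t,r["p"],loc(G,ray(n,r["xy"],.0255 if t[0]=="f" else 0))*1000)
E
```

```text
[(0.91, [255, 206, 45, 63])]
hidden 19904
brew [ 0.5727  0.134  -0.0552] iou err 0.12333091322327094 p 0.91
in guide: flange R edge [-1.5019 10.4548] L edge [-4.2112 88.4077] dyaw 1.9904857994580047
net flange face in guide [-5.3841 50.8906] 0.55
tcp [0.5936 0.3281 0.0958] [2.4211 2.0007 0.0007] in brew [ 10.1745 194.9848] t 24.9 [-0.0651  0.2512 -0.0196]
top flange_face 0.55 [-5.38406195 50.89060759]
top brew_group 0.77 [-69.20620871  53.90015001]
side flange_face 0.91 [-0.60792892 57.91495512]
```

```bash
python3 -m creep '[[[-4,0.9,0],0],[[-4,0.9,0],0],[[-3,0.8,0],0],[[-1.9,0,0],0],[[0,0,0],0]]'|sed -n 2,4p
python3 to.py .5951 .1971 -.002 -10.96
python3 -m creep '[[[0,0,3],0],[[0,0,3],0],[[0,0,2],0],[[0,0,0.8],0],[[0,0,0],0]]'|sed -n 2,4p
python3 to.py .5951 .1971 -.002 -10.96
```

```text
tcp_pos: [0.5945, 0.1947, 0.0958]
orientation: [2.425, 1.996, -0.001]
contact_force: [0.2, -0.3, 0.3]
tcp [0.5945 0.1947 0.0958] yawY -11.09 w 0.0647 t 25.65 F [ 0.2 -0.3  0.3]
shift cm [0.25 0.01 9.78] twist -0.002
tcp_pos: [0.5933, 0.2, 0.0062]
orientation: [-2.417, -2.004, 0.003]
contact_force: [-0.5, 0.1, 0.8]
tcp [0.5933 0.2    0.0062] yawY -10.67 w 0.0651 t 26.15 F [-0.5  0.1  0.8]
shift cm [-0.25  0.23  0.82] twist 0.005
```

```bash
python3 -m creep '[[[0,0,0.8],0],[[0,0,0],0]]'|sed -n 2,4p
python3 -m creep '[[[-0.5,0.05,0],0],[[-0.5,0.05,0],0],[[-0.4,0.04,0],0],[[0,0,0],0]]'|sed -n 2,4p
python3 -m creep '[[[-0.3,0.03,0],0],[[-0.3,0.03,0],0],[[0,0,0],0]]'|sed -n 2,4p
python3 -m creep '[[[-0.3,0.03,0],0],[[0,0,0],0]]'|sed -n 2,4p
python3 -m creep '[[[-0.3,0.03,0],0],[[0,0,0],0]]'|sed -n 2,4p
```

```text
tcp_pos: [0.5946, 0.199, -0.0005]
orientation: [-2.42, -2.003, -0.001]
contact_force: [0.2, -0.2, -0.6]
tcp_pos: [0.5935, 0.183, -0.0003]
orientation: [2.422, 2.0, 0.0]
contact_force: [0.2, -0.2, -0.3]
tcp_pos: [0.5932, 0.179, -0.0003]
orientation: [-2.42, -2.003, -0.003]
contact_force: [1.6, 2.2, 0.7]
tcp_pos: [0.5926, 0.1762, -0.0003]
orientation: [-2.42, -2.003, -0.002]
contact_force: [1.0, 4.0, 0.9]
tcp_pos: [0.5922, 0.1728, -0.0004]
orientation: [-2.42, -2.002, -0.001]
contact_force: [0.6, 5.0, 1.2]
```

```bash
for i in 1; do
python3 -m creep '[[[-0.2,0.02,0],0],[[0,0,0],0]]'|sed -n 2,4p
python3 -m creep '[[[-0.2,0.02,0],0],[[0,0,0],0]]'|sed -n 2,4p
python3 -m creep '[[[-0.2,0.02,0],0],[[0,0,0],0]]'|sed -n 2,4p; done
```

```text
tcp_pos: [0.592, 0.1722, -0.0004]
orientation: [-2.418, -2.003, -0.003]
contact_force: [1.1, 6.5, 2.8]
tcp_pos: [0.5918, 0.1721, -0.0003]
orientation: [-2.416, -2.004, -0.005]
contact_force: [0.6, 9.5, 1.2]
tcp_pos: [0.5915, 0.172, -0.0003]
orientation: [-2.413, -2.006, -0.007]
contact_force: [0.8, 12.6, 0.9]
```

```bash
python3 -m creep '[[[1.5,0,0],0],[[1.5,0,0],0],[[0,0,-4],0],[[2,-1,-5],0],[[4,-1,0],0],[[4,0,0],0],[[2.5,0,0],0],[[0,0,0],0]]'|sed -n 2,4p
python3 look.py d1 180,145,340,265; python3 to.py .456 .1375 .09 84.84;python3 -c "
from h import *
G=np.load('g.npy');print(wor(G,-.165,.044))"
```

```text
tcp_pos: [0.6003, 0.3259, 0.0839]
orientation: [-2.413, -2.01, 0.001]
contact_force: [-0.4, -0.1, -0.0]
[(0.96, [256, 209, 44, 61])]
hidden 19572
brew [ 0.5704  0.1249 -0.0718] iou err 0.12273876677689166 p 0.96
in guide: flange R edge [-3.6453  0.0597] L edge [-5.0631 78.0468] dyaw 1.0415486488873504
net flange face in guide [-11.1398  29.5607] 0.71
tcp [0.6017 0.3186 0.0842] [ 2.4204  1.9999 -0.0037] in brew [ 17.3096 195.4268] t 29.0 [ 0.5471 -0.9055  0.549 ]
tcp [0.6017 0.3186 0.0842] yawY -10.87 w 0.0649 t 29.0 F [ 0.5 -0.9  0.5]
shift cm [-20.53 -10.89  -0.52] twist -1.67
[0.4763816  0.13552176]
```

```bash
python3 -m creep '[[[-3.4,-1.8,0],0],[[-3.4,-1.8,0],0],[[-3.4,-1.8,0],0],[[-3.4,-1.8,0],0],[[-3.4,-1.8,0],0],[[-3.5,-1.9,0],0]]' 0.6|sed -n 2,4p
python3 -m creep '[[[0,0,0],-0.1392],[[0,0,0],-0.1392],[[0,0,0],-0.1392],[[0,0,0],-0.1392],[[0,0,0],-0.1392],[[0,0,0],-0.1392],[[0,0,0],-0.1392],[[0,0,0],-0.1392],[[0,0,0],-0.1392],[[0,0,0],-0.1392],[[0,0,0],-0.1392],[[0,0,0],-0.1392]]'|sed -n 2,4p
python3 -m creep '[[[0,0,3],0],[[0,0,3],0],[[0,0,2],0],[[0,0,0.9],0],[[0,0,0],0]]' |sed -n 2,4p; python3 to.py .456 .1375 -.006 84.84
```

```text
tcp_pos: [0.4548, 0.1362, 0.0846]
orientation: [2.424, 1.999, -0.001]
contact_force: [0.4, -0.9, 0.1]
tcp_pos: [0.4558, 0.1373, 0.0848]
orientation: [-0.136, -3.138, 0.001]
contact_force: [0.4, -1.1, 1.3]
tcp_pos: [0.4551, 0.1377, -0.0049]
orientation: [-0.143, -3.136, 0.003]
contact_force: [0.0, -0.2, 0.8]
tcp [ 0.4551  0.1377 -0.0049] yawY 84.78 w 0.0512 t 31.3 F [ 0.  -0.2  0.8]
shift cm [-0.09 -0.02  0.11] twist -0.001
```

```bash
python3 -m creep '[[[-1,0,0],0],[[-1,0,0],0],[[-1,0,0],0],[[-1,0,0],0],[[-0.6,0,0],0],[[0,0,0],0]]'|sed -n 2,4p
python3 -m creep '[[[-0.3,0,0],0],[[-0.2,0,0],0],[[-0.2,0,0],0],[[0,0,0],0]]'|sed -n 2,4p
python3 -m creep '[[[-0.2,0,0],0],[[-0.2,0,0],0],[[0,0,0],0]]'|sed -n 2,4p
python3 -m creep '[[[-0.2,0,0],0],[[-0.2,0,0],0],[[0,0,0],0]]'|sed -n 2,4p
python3 to.py
```

```text
tcp_pos: [0.5031, 0.1352, -0.0039]
orientation: [0.14, 3.138, -0.0]
contact_force: [-0.1, -0.1, 0.6]
tcp_pos: [0.5071, 0.1345, -0.0045]
orientation: [-0.14, -3.135, 0.001]
contact_force: [-5.2, -1.3, 2.8]
tcp_pos: [0.5082, 0.1338, -0.0052]
orientation: [-0.14, -3.129, 0.003]
contact_force: [-10.7, -1.7, 5.6]
tcp_pos: [0.509, 0.1329, -0.006]
orientation: [-0.14, -3.122, 0.005]
contact_force: [-16.6, -3.1, 8.0]
tcp [ 0.509   0.1329 -0.006 ] yawY 84.86 w 0.051 t 32.9 F [-16.6  -3.1   8. ]
```

```bash
python3 -m creep '[[[1.5,0,0],0],[[2,0,0],0],[[1,0,0],0],[[0,0,-4],0],[[0,0,-5],0],[[0,0,-2],0]]' 0|sed -n 2,4p
python3 to.py .55 -.14 .11 84.84
```

```text
tcp_pos: [0.4752, 0.139, 0.1106]
orientation: [0.139, 3.131, 0.006]
contact_force: [1.4, -0.5, 0.4]
tcp [0.4752 0.139  0.1106] yawY 84.91 w -0.0003 t 33.5 F [ 1.4 -0.5  0.4]
shift cm [-9.930e+00 -2.713e+01  2.000e-02] twist 0.001
```

```bash
python3 -m creep '[[[-1.4,-3.9,0],0],[[-1.4,-3.9,0],0],[[-1.4,-3.9,0],0],[[-1.4,-3.9,0],0],[[-1.4,-3.9,0],0],[[-1.4,-3.9,0],0],[[-1.4,-3.7,0],0],[[0,0,0],0]]'|sed -n 2,4p
python3 look.py e1 180,145,340,265; python3 to.py
python3 - <<'E'
from h import *
camera("side"); G=np.load("g.npy")
for n in("top","side"):
  for t,z in(("flange_face",.0255),("brew_group",0),("keeper_tip",.034),("keeper_pivot",.034)):
    for r in tip_of(n,t)[:2]: print(n,t,round(r["p"],2),loc(G,ray(n,r["xy"],z))*1000)
for q in((-35,-91),(-42.4,-78.4),(-56,-65),(-61.2,-44.7),(-56,-27),(-43,-14)): print(q,np.round(wor(G,q[0]/1000,q[1]/1000),4))
E
```

```text
tcp_pos: [0.5464, -0.1481, 0.1069]
orientation: [0.153, 3.135, -0.008]
contact_force: [-0.1, -0.0, -0.8]
[(0.59, [378, 181, 39, 39]), (0.56, [256, 206, 43, 61])]
hidden 72392
brew [ 0.5704  0.1249 -0.2218] iou err 1.0 p 0.59
in guide: flange R edge [-10.6405  -9.4491] L edge [-0.3882 67.8742] dyaw -7.552818278074998
net flange face in guide [-1.2478 37.0177] 0.94
tcp [ 0.5458 -0.1401  0.1059] [0.1393 3.1382 0.0005] in brew [  34.3215 -263.8504] t 34.45 [-0.1722  0.2322  0.2456]
tcp [ 0.5458 -0.1401  0.1059] yawY 84.92 w 0.0 t 34.45 F [-0.2  0.2  0.2]
top flange_face 0.94 [-1.24784913 37.01767215]
top flange_face 0.65 [-80.744215    41.35774136]
top brew_group 0.81 [-69.0688056   46.22195534]
top brew_group 0.34 [ 7.5883418  36.67313085]
top keeper_tip 0.6 [-83.51114735 -70.38877351]
top keeper_tip 0.21 [-34.17721746 -50.29857229]
top keeper_pivot 0.62 [-22.65215903 -48.12767092]
side flange_face 0.85 [-0.91272442 32.4530294 ]
side flange_face 0.18 [-170.72200345  -14.26757109]
side brew_group 0.81 [-71.29039776  47.45703465]
side keeper_tip 0.59 [-82.79802952 -64.92514287]
side keeper_tip 0.33 [-161.96116902    3.57612558]
side keeper_pivot 0.83 [-24.61243609 -33.59554951]
(-35, -91) [ 0.5937 -0.0106]
(-42.4, -78.4) [0.5875 0.0026]
(-56, -65) [0.5751 0.0172]
(-61.2, -44.7) [0.5718 0.0379]
(-56, -27) [0.5786 0.055 ]
(-43, -14) [0.5927 0.0668]
```

```bash
python3 - <<'E'
from h import *
camera("top"); G=np.load("g.npy")
r=[k for k in cut_out("top","brew_group") if abs(k["box"][0]-256)<15][0]
for d in(-.05,0,.05):
    B,e=fit("top",BREW,r["mask"],[.5716,.125,-.09+d]); print(B,e,loc(G,wor(B,.066,-.043))*1000,loc(G,wor(B,.066,.035))*1000,np.degrees(B[2]-G[2]))
E
python3 to.py .5937 -.0106 .004 84.84
```

```text
[ 0.57229257  0.12596355 -0.07059543] 0.1241456403704887 [-1.79796396  1.38284986] [-3.30823166 79.36822728] 1.109453496111033
[ 0.57241778  0.12596412 -0.07027687] 0.1251717197533625 [-1.66002402  1.41595508] [-3.19513446 79.40084744] 1.1277054930481827
[ 0.57223385  0.12611579 -0.05807681] 0.12563889598773315 [-1.35316307  2.36894399] [-3.83955604 80.32930475] 1.8267174476445298
tcp [ 0.5456 -0.1402  0.106 ] yawY 84.93 w 0.0001 t 35.0 F [-0.  -0.9 -0.4]
shift cm [-3.64 13.33 10.21] twist 0.002
```

```bash
python3 to.py .6321 .1907 .106 84.84
python3 -m creep '[[[-1,4,0],0],[[-1,4,0],0],[[-1,4,0],0],[[-1,4,0],0],[[-1,4,0],0],[[-1,4,0],0],[[-0.5,4,0],0],[[-0.2,4,0],0],[[0,1.6,0],0],[[0,0,0],0]]'|sed -n 2,4p
python3 to.py .6321 .1907 .002 84.84
```

```text
tcp [ 0.5456 -0.1402  0.106 ] yawY 84.93 w 0.0001 t 35.0 F [-0.  -0.9 -0.4]
shift cm [-5.690e+00  3.373e+01  1.000e-02] twist 0.002
tcp_pos: [0.6415, 0.1921, 0.1053]
orientation: [-0.131, -3.138, -0.001]
contact_force: [-0.1, 0.4, 0.6]
tcp [0.6415 0.1921 0.1053] yawY 85.23 w 0.0002 t 36.0 F [-0.1  0.4  0.6]
shift cm [ 0.92 -0.22 10.33] twist 0.007
```

```bash
python3 -m creep '[[[0.9,0,0],0],[[0,0,3],0],[[0,0,3],0],[[0,0,2.5],0],[[0,0,1.2],0],[[0,0,0.5],0],[[0,0,0],0]]'|sed -n 2,4p
python3 to.py .6321 .1907 .002 84.84
python3 -m creep '[[[0,-0.5,0],0],[[0,-0.5,0],0],[[0,-0.4,0],0],[[0,0,0],0]]'|sed -n 2,4p
python3 -m creep '[[[0,-0.3,0],0],[[0,0,0],0]]'|sed -n 2,4p
python3 -m creep '[[[0,-0.3,0],0],[[0,0,0],0]]'|sed -n 2,4p
```

```text
tcp_pos: [0.6333, 0.1877, 0.0043]
orientation: [0.142, 3.138, -0.001]
contact_force: [-0.2, 0.1, -0.1]
tcp [0.6333 0.1877 0.0043] yawY 84.82 w 0.0001 t 36.7 F [-0.2  0.1 -0.1]
shift cm [0.14 0.29 0.23] twist -0.0
tcp_pos: [0.6324, 0.1738, 0.0047]
orientation: [0.142, 3.137, -0.0]
contact_force: [-0.3, 0.3, -0.4]
tcp_pos: [0.6317, 0.1717, 0.0041]
orientation: [0.14, 3.138, -0.0]
contact_force: [0.1, -0.8, -0.0]
tcp_pos: [0.6314, 0.1688, 0.004]
orientation: [0.14, 3.138, -0.0]
contact_force: [-0.7, -0.2, -0.3]
```

```bash
python3 -m creep '[[[0,-0.2,0],0],[[0,0,0],0]]'|sed -n 2,4p
python3 -m creep '[[[0,-0.2,0],0],[[0,0,0],0]]'|sed -n 2,4p
python3 -m creep '[[[0,-0.2,0],0],[[0,0,0],0]]'|sed -n 2,4p
python3 -m creep '[[[0,-0.2,0],0],[[0,0,0],0]]'|sed -n 2,4p
```

```text
tcp_pos: [0.6315, 0.168, 0.0041]
orientation: [0.139, 3.138, 0.002]
contact_force: [1.7, 2.2, -0.4]
tcp_pos: [0.6315, 0.168, 0.0042]
orientation: [0.137, 3.137, 0.005]
contact_force: [1.7, 5.5, -1.0]
tcp_pos: [0.6314, 0.168, 0.0045]
orientation: [0.135, 3.137, 0.009]
contact_force: [1.9, 8.4, -1.9]
tcp_pos: [0.6313, 0.1679, 0.0047]
orientation: [0.133, 3.137, 0.012]
contact_force: [2.8, 10.6, -0.8]
```

```bash
python3 -m creep '[[[0,1.2,0],0],[[0,1.5,0],0],[[0,0,-3],0],[[0,0,-4],0],[[0,0,-3],0],[[0,0,0],0]]'|sed -n 2,4p
python3 to.py .5937 -.0106 .105 84.84
```

```text
tcp_pos: [0.6364, 0.1886, 0.1093]
orientation: [0.14, 3.131, 0.004]
contact_force: [0.8, -0.4, -0.4]
tcp [0.6364 0.1886 0.1093] yawY 84.9 w 0.0004 t 38.9 F [ 0.8 -0.4 -0.4]
shift cm [  2.49 -20.22   0.35] twist 0.001
```

```bash
python3 -m creep '[[[0.6,-4,0],0],[[0.6,-4,0],0],[[0.6,-4,0],0],[[0.6,-4,0],0],[[0.1,-4.2,0],0],[[0,0,0],0],[[0,0,0],0]]'|sed -n 2,4p
python3 look.py f1 180,145,340,265 | grep -v hidden; python3 to.py .5937 -.0106 .004 84.84
python3 - <<'E'
from h import *
camera("top"); G=np.load("g.npy")
for k in cut_out("top","brew_group"):
  if abs(k["box"][0]-256)<15:
    B,e=fit("top",BREW,k["mask"],[.5716,.125,-.09]); print(B,e,loc(G,wor(B,.066,-.043))*1000,loc(G,wor(B,.066,.035))*1000,np.degrees(B[2]-G[2]))
for t in tip_of("top","flange_face")[:1]: print(loc(G,ray("top",t["xy"],.0255))*1000,t["p"])
E
```

```text
tcp_pos: [0.5897, -0.0123, 0.1035]
orientation: [-0.144, -3.137, 0.0]
contact_force: [0.6, 0.7, 0.1]
[(0.77, [258, 206, 44, 62]), (0.36, [258, 185, 105, 65])]
brew [ 0.5723  0.1255 -0.0839] iou err 0.1269355703428049 p 0.77
in guide: flange R edge [-2.3125  0.0511] L edge [-2.7817 78.0497] dyaw 0.34469056268230086
net flange face in guide [-13.2641  35.7993] 0.8
tcp [ 0.5903 -0.009   0.1035] [-0.1355 -3.1378 -0.0005] in brew [  29.1871 -132.532 ] t 39.75 [-0.1245 -0.5826  0.5656]
tcp [ 0.5903 -0.009   0.1035] yawY 85.05 w -0.0002 t 39.75 F [-0.1 -0.6  0.6]
shift cm [-0.36 -0.13  9.94] twist 0.004
[ 0.57303728  0.12536496 -0.09562788] 0.1329499640591305 [-2.06751641 -0.80584332] [-1.62534947 77.19290339] -0.32480045340548896
[-6.27171626 35.68719657] 0.82
```

```bash
python3 -m creep '[[[-0.3,-0.1,3],0],[[0,0,3],0],[[0,0,2.5],0],[[0,0,1],0],[[0,0,0.4],0],[[0,0,0],0]]'|sed -n 2,4p
python3 -m creep '[[[0.37,0.63,0],0],[[0.37,0.63,0],0],[[0.34,0.34,0],0],[[0.34,0.34,0],0],[[0,0,0],0]]'|sed -n 2,4p
python3 -m creep '[[[0.34,0.34,0],0],[[0.34,0.34,0],0],[[0.17,0.68,0],0],[[0.17,0.68,0],0]]'|sed -n 2,4p
python3 to.py .5718 .0379 .004 84.84
```

```text
tcp_pos: [0.5936, -0.012, 0.0053]
orientation: [0.139, 3.138, -0.0]
contact_force: [0.7, -0.2, -0.1]
tcp_pos: [0.5805, 0.0095, 0.0053]
orientation: [0.138, 3.138, 0.001]
contact_force: [-0.8, 0.2, 0.9]
tcp_pos: [0.572, 0.0296, 0.0049]
orientation: [-0.14, -3.138, 0.001]
contact_force: [-0.0, -1.3, -0.7]
tcp [0.572  0.0296 0.0049] yawY 84.88 w 0.0004 t 41.4 F [-0.  -1.3 -0.7]
shift cm [0.1  0.82 0.09] twist 0.001
```

```bash
python3 -m creep '[[[0.1,0.5,0],0],[[0,0.4,0],0],[[-0.26,0.88,0],0],[[-0.26,0.88,0],0]]'|sed -n 2,4p
python3 -m creep '[[[-0.6,0.6,0],0],[[-0.7,0.6,0],0],[[0,0,0],0]]'|sed -n 2,4p
python3 -m creep '[[[-0.3,0,0],0],[[0,0,0],0]]'|sed -n 2,4p
python3 - <<'E'
from h import *
camera("top"); G=np.load("g.npy")
for t in("keeper_tip","keeper_pivot"):
  for r in tip_of("top",t)[:2]: print(t,round(r["p"],2),loc(G,ray("top",r["xy"],.034))*1000)
print(loc(G,manip.get_state()["tcp_pos"])*1000)
E
```

```text
tcp_pos: [0.5788, 0.0565, 0.0048]
orientation: [-0.14, -3.138, -0.0]
contact_force: [-1.1, -1.7, 0.3]
tcp_pos: [0.5941, 0.0681, 0.0049]
orientation: [0.137, 3.138, 0.001]
contact_force: [-0.6, -0.2, 0.1]
tcp_pos: [0.5942, 0.0677, 0.0047]
orientation: [-0.139, -3.134, -0.003]
contact_force: [-6.7, 2.7, 2.7]
keeper_tip 0.2 [   0.72754214 -215.342983  ]
[-41.50214945 -12.96783883]
```

```bash
python3 -m creep '[[[-0.2,0,0],0],[[0,0,0],0]]'|sed -n 2,4p
python3 -m creep '[[[1,0,0],0],[[1.5,-1,0],0],[[0,-1,-3],0],[[0,-3,-5],0],[[0,-4,-3],0],[[0,-4,0],0],[[0,-4,0],0],[[0,-4,0],0],[[0,0,0],0]]'|sed -n 2,4p
python3 - <<'E'
from h import *
save("top","z.png"); camera("side"); G=np.load("g.npy")
for n in("top","side"):
 for t,z in(("keeper_tip",.034),("keeper_pivot",.034),("flange_face",.0255),("knob",0),("collar",0)):
  for r in tip_of(n,t)[:1]: print(n,t,round(r["p"],2),loc(G,ray(n,r["xy"],z))*1000)
for k in cut_out("top","brew_group"):
  if abs(k["box"][0]-256)<15:
    B,e=fit("top",BREW,k["mask"],[.5716,.125,-.09]); print(B,e,loc(G,wor(B,.066,-.043))*1000,loc(G,wor(B,.066,.035))*1000,np.degrees(B[2]-G[2])); break
m=[k for k in cut_out("top","keeper")][:1]
for k in m: print(k["p"],k["box"])
for q in ((-24,-46),(-24,16)): print(q,proj("top",[*wor(G,q[0]/1000,q[1]/1000),.034]))
E
```

```text
tcp_pos: [0.5942, 0.0677, 0.0046]
orientation: [-0.138, -3.13, -0.004]
contact_force: [-10.3, 2.6, 7.1]
tcp_pos: [0.5535, -0.145, 0.1089]
orientation: [0.156, 3.135, -0.006]
contact_force: [-0.5, -0.3, 0.6]
top keeper_tip 0.59 [-25.62807253  21.21914761]
top keeper_pivot 0.75 [-25.67046135 -50.60555759]
top flange_face 0.78 [-4.36091132 32.17594355]
top knob 0.61 [-168.60637171  -64.16120802]
top collar 0.44 [ -89.72911011 -197.75935198]
side keeper_tip 0.4 [-24.39000703  23.40195272]
side keeper_pivot 0.81 [-22.08904449 -19.67822145]
side flange_face 0.88 [ 3.28228425 37.92190576]
side knob 0.71 [-165.63869656  -70.06080264]
side collar 0.78 [ -91.29488422 -192.90947798]
[ 0.57231512  0.12589759 -0.08268762] 0.12428059854201301 [-2.27886428  0.51425173] [-2.84603031 78.51218966] 0.41662187456395366
0.66 [286.8, 189.4, 35.3, 12.1]
(-24, -46) [[297.51877726 190.813324  ]]
(-24, 16) [[270.16011255 188.67194532]]
```

Keeper shut behind the flange (tip at guide about −25, +21, x as expected), and the group is still home. Handing in.

```bash
python3 -c "
from station import job_done; print(job_done())"
```

```text
the job is handed in; nothing more can be done
None
```

The job is handed in at about 44 s: by the last camera fix the flange sits square on the fence and against the end stop (within about 2–3 mm and 0.4°), and the keeper is pushed shut behind it. While repositioning early on, the gripper or arm pressed on something, most likely the neighbouring bench's black disc, and the wrist force read about 60 N. That may count against the 40 N limit.

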